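# Fit and tension the blade of the jeweller's bench saw

## Task

Drop the saw blade upright into the two forks of the bench saw and let go of it, then wind the wheel clockwise (seen from above) by its knob until the blade is drawn up firm: about 15 N at the knob, against 7 to 10 N while it is still slack. Do not over-wind it, leave the wheel where it is, let go, and leave the other things on the table alone.

Things in the scene. Friction and masses are not known exactly. Their poses are not given: they have to be found in the camera images.
- blade: Loose steel saw blade standing on its edge, teeth up: 146 mm long (x), 3 mm thick (y), 10 mm tall. Across each end a bar 24 mm wide (y), 10 tall, 8 thick, inner face 65 mm from the middle. Mid-length a wooden finger block 34 mm long, 14 wide (y), 32 tall, to grip across y. Ends alike: fits either way round. Origin: middle of the underside, z up. 50 to 100 g.
- saw: Bench saw fixed to the table: dark steel base plate 130 mm (local x) by 340 mm (local y), 12 mm thick, carrying the tail fork, the sliding fork and the wheel in a line along local y, at x = 0. Origin: centre of the plate's underside.
- tail: Mount of the fork far from the wheel, axes as the saw's. Fork: two prongs (9 mm wide, 10 along y, 20 tall), 9 mm slot between, on a floor 20 mm above this origin, on a stiff spring. Origin: mid-slot, 12 mm above the table, level with the usual place of the prongs' outer (-y) faces; the fork really stands up to 6 mm off along y. The blade lies in the slot on the floor, its bar outside these faces.
- carriage: Sliding fork next to the wheel, axes, prongs and floor as the tail's. Origin: mid-slot, 12 mm above the table, level with the prongs' outer (+y) faces; the blade's other bar goes outside these. Bars and prongs first have 12 to 32 mm slack in all. The wheel draws this fork to +y, 8 mm per radian; once the slack is gone the blade tightens steeply, within some 0.3 rad.
- wheel_axis (a point): Top of the hub of the aluminium spoked tension wheel (122 mm across, vertical axis), on its axis, 82 mm above the table. Clockwise from above tightens; 1.5 to 4.5 rad in all. Friction drags at 9 to 10 N along the knob's path when moving, some 7 N when paused, and holds the wheel where it is left. The set feel is 15 N (14 to 16) along the knob's path.
- knob_top (a point): Centre of the top of the black crank knob, an upright cylinder 24 mm across and 40 mm tall that spins freely on its own pin, standing on the wheel 42 mm from its axis; the top is 121 mm above the table.
- bead_jar: Bystander: amber glass jar, 56 mm across, 75 mm tall, origin under its centre.
- bangle: Bystander: brass bangle lying flat, 68 mm across, 12 mm tall, origin under its centre.
- ring_cone: Bystander: upright wooden ring cone, foot 48 mm across, 88 mm tall, origin under its centre.
Things that resemble listed ones, but are neither listed nor needed, are in the scene too. Leave any blue or yellow look-alike of the blade alone.

How it is judged:
On the way, in this order (a step that is already met when the one before it is completed fails the run):
1. the blade lies on both fork floors, upright, each cross bar outside its prongs, and is let go while still slack (z of blade in the frame of tail between 0.017 and 0.0225 m and y of blade in the frame of tail below 0.074 m and y of blade in the frame of carriage above -0.066 m and angle between blade's own z axis and vertical below 0.1 rad and angle between the x axis of blade and the y axis of saw, either way round below 0.12 rad and contact force between the fingers and blade below 0.1 N and contact force between carriage and blade below 5 N), for 0.2 s.
2. winding has drawn the blade firm: the sliding fork pulls it with at least 18 N (contact force between carriage and blade above 18 N), for 0.2 s.
At the end, for the whole second after the job is handed in: The blade lies upright (within 0.1 rad) on both fork floors, its bars outside the prongs, along the saw's line (within 0.12 rad), at rest, and the forks pull it with 18 to 50 N (about 13 to 17 N at the knob while winding) (contact force between carriage and blade between 18 and 50 N and y of blade in the frame of tail below 0.0765 m and y of blade in the frame of carriage above -0.07 m and z of blade in the frame of tail between 0.017 and 0.0235 m and angle between blade's own z axis and vertical below 0.1 rad and angle between the x axis of blade and the y axis of saw, either way round below 0.12 rad and linear speed of blade below 0.01 m/s); the robot touches nothing.
It fails at once if the blade is over-tightened: the sliding fork pulls it with more than 60 N (contact force between carriage and blade above 60 N).
It fails at once if a bystander is moved by more than 20 mm (distance of any of bead_jar, bangle, ring_cone from where it was at the start of the episode above 0.02 m).
It also fails if it takes over 61 s, if anything falls off the work surface, if the arm or the gripper's body presses on something with over 40 N, if the wrist force passes 120 N, or if a joint passes its speed limit or range.

## Robot

A 6-joint arm with a two-finger parallel gripper is mounted at the origin on the work surface. World frame = base frame: x ahead of the robot, y to its left, z up, the work surface at z = 0. Lengths are in m, angles in rad, forces in N, time in s.
With the tool pointing down it reaches from about 0.3 to 0.775 m from the base axis. Payload 14.6 kg.
Tool frame: the origin (TCP) lies on the centre line of the jaws, within the pads' length; the fingertips stand 19 mm ahead of it and the grasp point (between the pads) is the TCP; z points along the fingers, y is the direction in which the jaws open and shut (so a half turn about z gives the same grasp; the last joint's range is limited). The gripper opens to 94 mm and grips with 3 to 60 N. Pads are 16 mm wide; open, the fingers measure 119 mm over their backs; the gripper's body (75 mm by 177 mm) begins 78 mm behind the grasp point.
Start: joints at [1.061, 0.3, 1.521, -0, 1.321, -0.067], TCP at [0.236, 0.497, 0.224] pointing down, gripper open.
Joint ranges: [-3.03, 3.03], [-0.79, 2.21], [0.23, 2.52], [-1.04, 4.18], [0, 3.07], [-2.55, 2.55]. Speed limits (rad/s): [2.22, 2.22, 2.57, 3.14, 3.14, 3.14].

## Interface

Orientations are given as [roll, pitch, yaw] about the fixed x, y, z axes, in that order (R = Rz(yaw) Ry(pitch) Rx(roll)).
In Python, from station import ctrl gives the robot as it stands. The module is installed in compiled form; this text tells all that it offers.
- The arm moves only by the shell command python3 -m creep 'ROWS' [FORCE]. ROWS is a JSON object of lists of equal length, an entry for each row: "translation": the shift along the world's x, y, z in mm, a list of three; "yaw": the turn about the world's z in rad; "gripper": the closure in counts, from 0 (fully open) to 255 (shut). A call has 1 to 5 rows; each row is the pose to reach, as a shift and turn from the pose measured when the call began; what a row does not reach only later rows make up. A row lasts 1/12 s, in which the tool goes at most 41.7 mm and 7.16 degrees, less where a joint would pass 70% of its speed; a pose out of reach is approached as far as the arm can. A call with a gripper value outside its range is refused whole. The fingers move at their own pace and stop on an object; FORCE is the grip in N (left out, the last holds). Time passes only in rows, so rows that repeat a pose let the fingers close. It gives the time, the measured TCP pose, the force and the opening at its end, in the units of the state.
- ctrl.get_obs(): the state, without advancing time (a new reading comes with each control period).
- ctrl.camera(name): name is "scene" or "top" or "wrist"; returns a dict with "pixels" (480x640x3 uint8, red, green, blue), "depth" (480x640 float32, m along the optical axis (not along the pixel's ray), 0 where there is no reading), "fx", "fy", "cx", "cy" (pixels), "R" (3x3) and "t" (3): a world point X has camera coordinates R X + t; the wrist camera has in their place "tool_from_camera" (4x4, takes a point from camera to tool coordinates, whose origin is the TCP and whose axes are the flange's). Camera axes: x right, y down, z forward; pixel columns grow to the right and rows downward; lengths in m; the calibration is good to about 2 mm. A picture is of the moment at which its call begins: read the wrist's pose just before it.
- ctrl.hand_in(): hands the job in, once; it reports no verdict.
The state is a dict: "time_s": time; "qpos": joint angles; "joint_vel": joint speeds; "tau": joint torques, N m; "ee_pos": TCP position; "eef_rot": TCP orientation; "force": force on the tool from outside, world axes, zero at the start; "moment": the same for the moment, N m; "grip_width": finger opening in m.
Only numpy, scipy, OpenCV 4.12 (cv2) and the standard library are available. Lean on these libraries where they do the work, as an engineer would, in place of code of your own. Each camera call takes 0.05 s, during which the arm holds its last target. There are 200 camera calls.

## Working session

There is one attempt and no reset: what is moved stays moved. The work goes in short steps, Python scripts to look and compute and a shell command to move; the robot and the scene stay as the last step left them, time stands still between calls to the robot, and variables do not carry over. Pictures are saved under pics/ and viewed, about 8 in all and at most 12, crops included, and the job is handed in when it is done.

```bash
mkdir -p pics; cat > h.py <<'E'
import numpy as np, cv2
from scipy.spatial.transform import Rotation as Ro
from station import ctrl
def cam(name,save=None):
    o=ctrl.get_obs(); c=ctrl.camera(name)
    if name=="wrist":
        T=np.eye(4);T[:3,:3]=Ro.from_euler('xyz',o['eef_rot']).as_matrix();T[:3,3]=o['ee_pos']
        M=T@np.array(c['tool_from_camera'])
    else:
        M=np.eye(4);R=np.array(c['R']);M[:3,:3]=R.T;M[:3,3]=-R.T@np.array(c['t'])
    v,u=np.mgrid[:480,:640];d=c['depth']
    P=np.stack([(u-c['cx'])/c['fx']*d,(v-c['cy'])/c['fy']*d,d],-1)@M[:3,:3].T+M[:3,3]
    P[d==0]=np.nan
    if save: cv2.imwrite(f'pics/{save}.png',c['pixels'][:,:,::-1])
    np.savez(f'/tmp/{name}.npz',P=P,px=c['pixels'])
    return c,P
E
python3 - <<'E'
from h import *
print(ctrl.get_obs())
cam('top','top1');cam('scene','scene1')
E
```

```text
{'time_s': 0.0, 'qpos': array([ 1.06140536e+00,  3.00483251e-01,  1.52155312e+00, -1.38063298e-05,
        1.32067387e+00, -6.65909941e-02]), 'joint_vel': array([ 0.00026099,  0.00129706, -0.00016284, -0.00018364,  0.00145443,
       -0.00037487]), 'tau': array([ 1.96123809e-03, -5.31824005e+01, -3.52729332e+01,  7.09006819e-02,
        2.45218672e-02, -9.87109547e-05]), 'ee_pos': array([0.23555104, 0.4967593 , 0.22389147]), 'eef_rot': array([-3.14047665e+00, -6.10232207e-05,  2.69879607e+00]), 'force': array([ 0.28859719, -0.24454412,  0.18769567]), 'moment': array([-0.05620232,  0.02692964,  0.05559053]), 'grip_width': 0.09386943668183513}
```

View pics/top1.png

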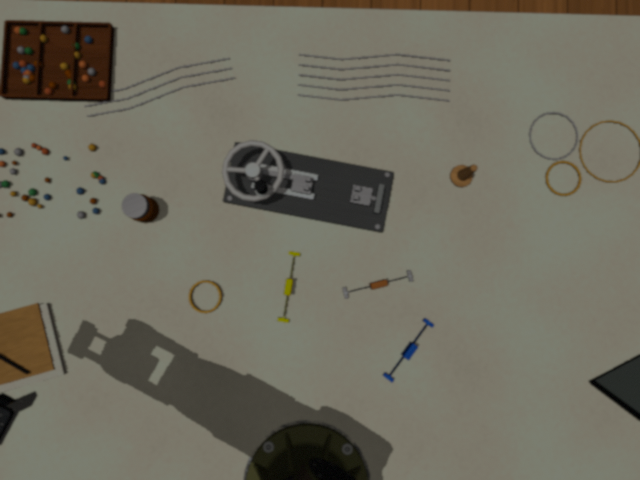

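View pics/scene1.png

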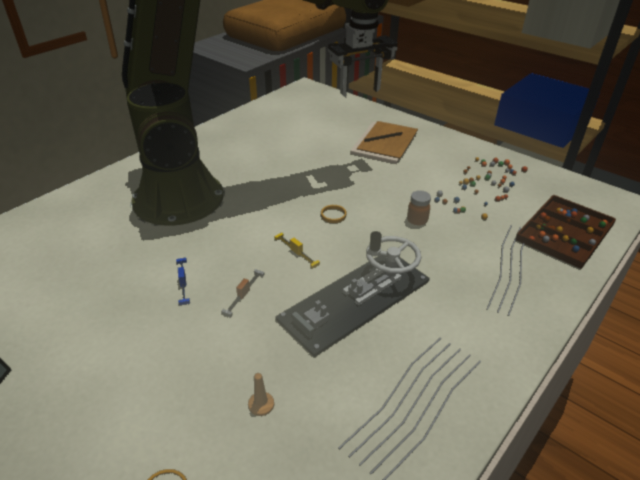

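Candidates for the blade in the top view are grey steel with a wooden block at (378,284), yellow at (290,287) and blue at (409,350). The description picks the grey one. The saw runs from the wheel (253,170), with the knob at (262,187), to the tail fork (362,196). Jar is at (140,207), bangle at (206,296) and cone at (462,175).

```bash
python3 - <<'E'
from h import *
z=np.load('/tmp/top.npz');P=z['P'];px=z['px']
for n,(u,v) in dict(block=(378,284),endL=(346,292),endR=(410,276),knob=(262,187),hub=(253,169),tail=(362,196),tailb=(379,198),car=(300,183),jar=(135,205),cone=(465,172),bangle=(206,280)).items():
    print(n,P[v-1:v+2,u-1:u+2].reshape(-1,3).mean(0).round(3))
def fit(n,u0,u1,v0,v1,z0,z1):
    Q=P[v0:v1,u0:u1].reshape(-1,3);Q=Q[(Q[:,2]>z0)&(Q[:,2]<z1)]
    r=cv2.minAreaRect((Q[:,:2]*1000).astype(np.float32));print(n,len(Q),Q.mean(0).round(4),r)
fit('blade',335,420,264,304,.005,.06)
fit('block',335,420,264,304,.02,.06)
fit('knob',240,290,170,205,.105,.14)
fit('wheel',215,295,135,205,.06,.09)
fit('plate',215,400,135,240,.008,.016)
c=cv2.resize(px[130:310,215:425][:,:,::-1],None,fx=3.5,fy=3.3,interpolation=cv2.INTER_CUBIC);cv2.imwrite('pics/crop1.png',c)
E
```

```text
block [ 0.41  -0.132  0.031]
endL [ 0.391 -0.07   0.009]
endR [ 0.427 -0.201  0.01 ]
knob [0.585 0.097 0.121]
hub [0.626 0.12  0.081]
tail [ 0.587 -0.097  0.032]
tailb [ 0.583 -0.131  0.036]
car [0.61  0.03  0.031]
jar [0.551 0.348 0.074]
cone [ 0.636 -0.297  0.059]
bangle [0.408 0.218 0.008]
blade 311 [ 0.4094 -0.1329  0.0186] ((398.266357421875, -144.7125701904297), (51.698734283447266, 161.58535766601562), 16.124929428100586)
block 125 [ 0.4094 -0.1329  0.0312] ((409.358154296875, -133.64089965820312), (14.00109577178955, 34.584922790527344), 15.9052152633667)
knob 139 [0.5873 0.1022 0.1197] ((588.00146484375, 102.72735595703125), (22.515905380249023, 22.654293060302734), 33.27505111694336)
wheel 1472 [0.6257 0.1226 0.0769] ((624.8411865234375, 122.44670104980469), (118.85269927978516, 119.43231201171875), 63.445804595947266)
plate 6882 [ 0.6023 -0.0013  0.0117] ((606.932861328125, 14.077438354492188), (339.45916748046875, 130.5132293701172), 80.64131927490234)
```

View pics/crop1.png

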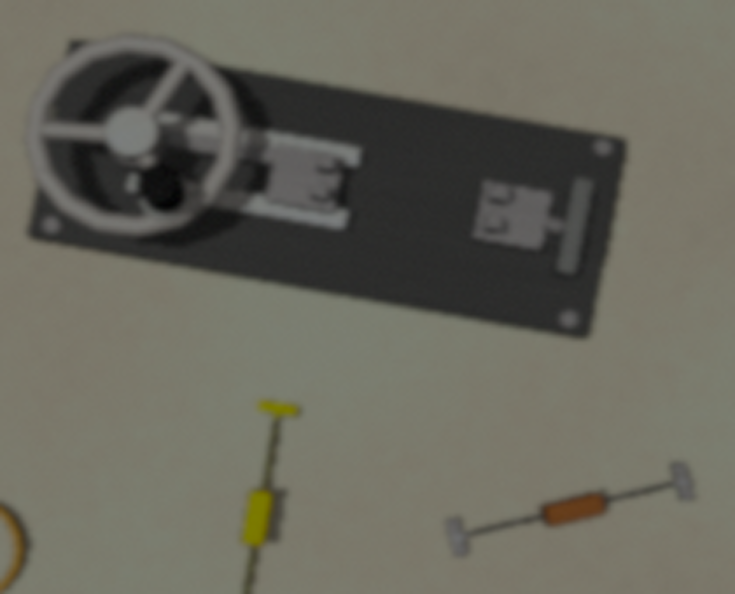

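The crop at (575,508) confirms the chosen blade: grey bars and an orange-brown wooden block. Both forks are visible, with tail prongs at (495,205) and carriage prongs at (328,180). Moving over the blade now.

```bash
python3 -m creep '{"translation":[[11,-40,0],[22,-80,0],[33,-120,0],[44,-160,0],[55,-200,0]],"yaw":[-0.12,-0.24,-0.36,-0.48,-0.6],"gripper":[0,0,0,0,0]}'
python3 -m creep '{"translation":[[11,-40,0],[22,-80,0],[33,-120,0],[44,-160,0],[55,-200,0]],"yaw":[-0.1,-0.2,-0.24,-0.24,-0.24],"gripper":[0,0,0,0,0]}'
python3 -m creep '{"translation":[[11,-40,0],[22,-80,-10],[33,-120,-20],[44,-160,-30],[55,-200,-40]],"yaw":[0,0,0,0,0],"gripper":[0,0,0,0,0]}'
```

```text
time_s: 0.52
ee_pos: [0.2903, 0.2949, 0.2236]
eef_rot: [-3.14, 0.0, 2.094]
force: [1.4, -0.1, -0.3]
grip_width: 0.0934
time_s: 0.93
ee_pos: [0.3449, 0.0938, 0.2237]
eef_rot: [-3.141, 0.0, 1.854]
force: [1.3, 0.3, -0.8]
grip_width: 0.0937
time_s: 1.35
ee_pos: [0.3984, -0.1032, 0.1846]
eef_rot: [-3.141, 0.0, 1.853]
force: [1.2, -0.2, 0.1]
grip_width: 0.0936
```

```bash
python3 -m creep '{"translation":[[8,-22,0],[11,-30,0],[11,-30,0]],"yaw":[0,0,0],"gripper":[0,0,0]}'
cat > fit.py <<'E'
from h import *
def fit(P,n,x0,x1,y0,y1,z0,z1):
    Q=P.reshape(-1,3);Q=Q[(Q[:,0]>x0)&(Q[:,0]<x1)&(Q[:,1]>y0)&(Q[:,1]<y1)&(Q[:,2]>z0)&(Q[:,2]<z1)]
    if len(Q)<5: print(n,'few');return
    r=cv2.minAreaRect((Q[:,:2]*1000).astype(np.float32));print(n,len(Q),Q.mean(0).round(4),np.round(np.hstack(r),1))
E
python3 - <<'E'
from fit import *
c,P=cam('wrist','w1')
fit(P,'block',.37,.45,-.18,-.08,.024,.05)
fit(P,'all',.35,.47,-.22,-.05,.004,.05)
fit(P,'bars',.35,.47,-.22,-.05,.006,.013)
E
```

```text
time_s: 1.6
ee_pos: [0.4094, -0.1344, 0.1842]
eef_rot: [-3.14, -0.0, 1.851]
force: [-0.0, 0.4, -0.3]
grip_width: 0.094
block 504 [ 0.4089 -0.1325  0.0318] [ 409.3 -133.1   13.5   33.4   15.6]
all 1200 [ 0.4084 -0.1308  0.0195] [ 409.4 -133.9   23.7  146.5   16. ]
bars 642 [ 0.4078 -0.1289  0.0103] [ 409.4 -133.9   23.7  146.5   16. ]
```

View pics/w1.png

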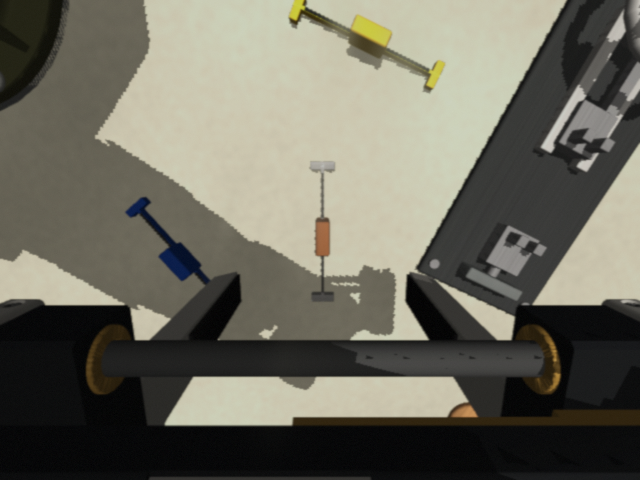

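Wrist view: the blade lies at (322,235), centred between the jaws and measuring 146.5 x 23.7 mm at 16°, which matches. I'll descend, grip and lift.

```bash
python3 -m creep '{"translation":[[0,0,-40],[0,0,-80],[0,0,-120],[0,0,-150],[0,0,-159]],"yaw":[0,0,0,0,0],"gripper":[80,110,110,110,110]}' 25
python3 -m creep '{"translation":[[0,0,-1],[0,0,-1],[0,0,-1],[0,0,-1],[0,0,-1]],"yaw":[0,0,0,0,0],"gripper":[255,255,255,255,255]}' 25
```

```text
time_s: 2.07
ee_pos: [0.4071, -0.1308, 0.0222]
eef_rot: [-3.136, -0.004, 1.854]
force: [-0.5, 0.6, -0.3]
grip_width: 0.0643
time_s: 2.48
ee_pos: [0.4079, -0.131, 0.0225]
eef_rot: [-3.138, -0.002, 1.854]
force: [0.3, -0.7, -0.3]
grip_width: 0.0308
```

```bash
python3 -m creep '{"translation":[[0,0,0],[0,0,0],[0,0,0],[0,0,0],[0,0,0]],"yaw":[0,0,0,0,0],"gripper":[255,255,255,255,255]}' 25
python3 -m creep '{"translation":[[0,0,40],[0,0,80],[0,0,120],[0,0,150],[0,0,150]],"yaw":[0,0,0,0,0],"gripper":[255,255,255,255,255]}' 25
```

```text
time_s: 2.9
ee_pos: [0.4082, -0.1312, 0.023]
eef_rot: [-3.139, -0.002, 1.854]
force: [-1.9, 1.4, 7.5]
grip_width: 0.0138
time_s: 3.32
ee_pos: [0.4101, -0.1319, 0.1786]
eef_rot: [3.137, 0.004, 1.853]
force: [-0.3, 0.2, 0.8]
grip_width: 0.0137
```

```bash
python3 - <<'E'
from fit import *
a=np.deg2rad(80.64-90); S=np.array([606.9,14.1])/1000
T=np.load('/tmp/top.npz')['P'];W=cam('wrist')[1]
o=ctrl.get_obs();t=o['ee_pos'];print(t)
# blade in hand
fit(W,'held', t[0]-.06,t[0]+.06,t[1]-.1,t[1]+.1,t[2]-.03,t[2]-.006)
for nm,P in (('top',T),('wrist',W)):
    Q=P.reshape(-1,3).copy(); d=Q[:,:2]-S
    L=np.c_[d@[np.cos(a),np.sin(a)],d@[-np.sin(a),np.cos(a)],Q[:,2]][:,None]
    print(nm)
    for y0,y1 in((-.14,-.06),(-.06,.08)):
      for z0,z1 in((.026,.038),(.045,.058)):
        k=L[:,0];k=k[(abs(k[:,0])<.03)&(k[:,1]>y0)&(k[:,1]<y1)&(k[:,2]>z0)&(k[:,2]<z1)]
        if len(k)>4: print(y0,z0,len(k),k.min(0).round(4),k.max(0).round(4),np.median(k,0).round(4),'slot', np.sort(k[k[:,0]<0,0])[-3:].round(4),np.sort(k[k[:,0]>0,0])[:3].round(4))
E
```

```text
[ 0.40918997 -0.13161801  0.17554151]
held 2427 [ 0.4095 -0.1255  0.1652] [ 412.  -134.3   37.   145.7   16.2]
top
-0.14 0.026 320 [-0.0278 -0.14    0.026 ] [ 0.0256 -0.0895  0.0371] [-0.0007 -0.1144  0.0316] slot [-0.0003 -0.0003 -0.    ] [0.     0.     0.0001]
-0.14 0.045 51 [-0.0134 -0.1032  0.045 ] [ 0.0135 -0.0935  0.0564] [-0.0045 -0.0984  0.0517] slot [-0.0055 -0.0046 -0.0045] [0.0044 0.0045 0.0047]
-0.06 0.026 421 [-0.0254 -0.0145  0.026 ] [0.0248 0.0797 0.0368] [0.0047 0.0218 0.0311] slot [-0.0003 -0.0002 -0.0001] [0.0001 0.0001 0.0001]
-0.06 0.045 50 [-0.0131 -0.0025  0.0451] [0.0132 0.0071 0.0552] [0.0005 0.0024 0.052 ] slot [-0.0054 -0.0042 -0.0037] [0.0047 0.005  0.0051]
wrist
-0.14 0.026 1388 [-0.0273 -0.14    0.026 ] [ 0.0188 -0.0899  0.0379] [-0.0034 -0.1139  0.0319] slot [-0.0001 -0.0001 -0.0001] [0.0001 0.0001 0.0001]
-0.14 0.045 320 [-0.014  -0.1039  0.0451] [ 0.0136 -0.0939  0.0536] [-0.0046 -0.099   0.0516] slot [-0.0048 -0.0043 -0.0043] [0.0033 0.0035 0.0038]
-0.06 0.026 2492 [-0.0243 -0.0124  0.026 ] [0.024  0.0797 0.0378] [0.005  0.024  0.0315] slot [-0. -0. -0.] [0.0001 0.0002 0.0002]
-0.06 0.045 444 [-0.0139 -0.0033  0.045 ] [0.0137 0.0073 0.0539] [0.004  0.0013 0.0512] slot [-0.0043 -0.0042 -0.0038] [0.0037 0.004  0.004 ]
```

```bash
python3 -m creep '{"translation":[[38,20,0],[76,40,0],[114,61,0],[152,81,0],[190,101,0]],"yaw":[-0.09,-0.18,-0.27,-0.36,-0.444],"gripper":[255,255,255,255,255]}'
python3 -m creep '{"translation":[[0,0,-20],[0,0,-50],[0,0,-78],[0,0,-78],[0,0,-78]],"yaw":[0,0,0,0,0],"gripper":[255,255,255,255,255]}'
cat > loc.py <<'E'
from fit import *
a=np.deg2rad(80.64-90); S=np.array([606.9,14.1])/1000
def loc(p): d=np.asarray(p)[...,:2]-S; return np.stack([d@[np.cos(a),np.sin(a)],d@[-np.sin(a),np.cos(a)]],-1)
E
python3 - <<'E'
from loc import *
o=ctrl.get_obs();print(o['ee_pos'],o['eef_rot'],loc(o['ee_pos']))
P=cam('wrist','w2')[1].reshape(-1,3);L=np.c_[loc(P),P[:,2]]
for n,(y0,y1,z0,z1) in dict(barTail=(-.135,-.105,.06,.1),barCar=(.005,.04,.06,.1),mid=(-.1,-.07,.06,.095),mid2=(-.03,0,.06,.095),prT=(-.11,-.085,.045,.055),prC=(-.01,.015,.045,.055)).items():
    k=L[(abs(L[:,0])<.025)&(L[:,1]>y0)&(L[:,1]<y1)&(L[:,2]>z0)&(L[:,2]<z1)]
    if len(k)>3: print(n,len(k),np.percentile(k,[1,50,99],axis=0).round(4).tolist())
E
```

```text
time_s: 3.78
ee_pos: [0.5934, -0.0328, 0.1734]
eef_rot: [-3.14, 0.002, 1.405]
force: [0.6, -0.4, 0.0]
grip_width: 0.0137
time_s: 4.2
ee_pos: [0.5924, -0.0327, 0.0936]
eef_rot: [-3.136, 0.002, 1.405]
force: [0.1, 0.3, -0.3]
grip_width: 0.0138
[ 0.59241646 -0.03273414  0.09359482] [-3.13626650e+00  2.00598139e-03  1.40478136e+00] [-0.00667374 -0.04856615]
barTail 816 [[-0.0182, -0.1234, 0.0722], [-0.0067, -0.1165, 0.0803], [0.0053, -0.1058, 0.0832]]
barCar 856 [[-0.0174, 0.0057, 0.0787], [-0.0061, 0.0176, 0.0803], [0.0056, 0.0221, 0.083]]
mid 4 [[-0.0072, -0.0999, 0.082], [-0.0063, -0.0995, 0.0826], [-0.0055, -0.0993, 0.083]]
mid2 339 [[-0.0074, -0.0299, 0.0795], [-0.0062, -0.0146, 0.0816], [-0.0046, -0.0002, 0.0838]]
prC 417 [[-0.0124, -0.0023, 0.0458], [0.0068, 0.0027, 0.052], [0.0135, 0.0076, 0.0536]]
```

View pics/w2.png

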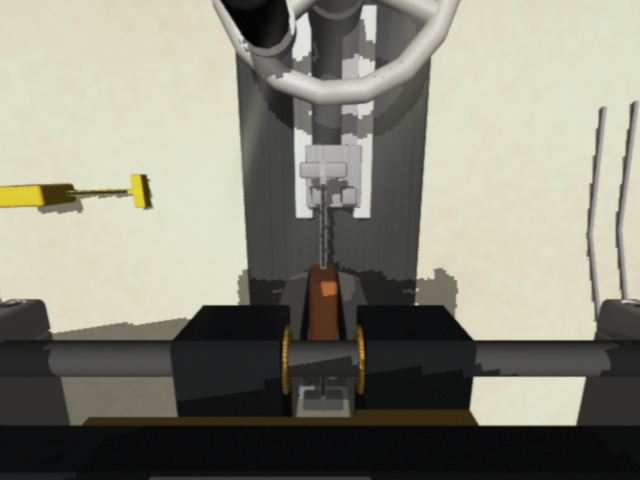

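Wrist view: the blade hangs along the saw line at (322,230), about 6 mm to the left of the carriage slot. I'll correct by (6.5, 1.4) mm and then lower.

```bash
python3 -m creep '{"translation":[[6.5,1.4,0],[7,1.5,0],[7,1.5,0],[7,1.5,0]],"yaw":[0.003,0.003,0.003,0.003],"gripper":[255,255,255,255]}'
python3 - <<'E'
from loc import *
o=ctrl.get_obs();print(o['ee_pos'],o['eef_rot'],loc(o['ee_pos']))
P=cam('wrist')[1].reshape(-1,3);L=np.c_[loc(P),P[:,2]]
for n,(y0,y1,z0,z1) in dict(barTail=(-.135,-.105,.06,.1),barCar=(.005,.04,.06,.1),mid2=(-.03,0,.06,.095),prC=(-.01,.015,.045,.055)).items():
    k=L[(abs(L[:,0])<.025)&(L[:,1]>y0)&(L[:,1]<y1)&(L[:,2]>z0)&(L[:,2]<z1)]
    if len(k)>3: print(n,len(k),np.percentile(k,[1,50,99],axis=0).round(4).tolist())
E
```

```text
time_s: 4.58
ee_pos: [0.6007, -0.0314, 0.0964]
eef_rot: [-3.141, 0.002, 1.408]
force: [-0.0, -0.8, -0.1]
grip_width: 0.014
[ 0.60074727 -0.03142315  0.09635638] [-3.14098282e+00  1.74270995e-03  1.40769496e+00] [ 0.00133294 -0.04591772]
barTail 792 [[-0.0099, -0.1206, 0.0749], [0.0016, -0.1139, 0.083], [0.0136, -0.1067, 0.0854]]
barCar 885 [[-0.0095, 0.0056, 0.0814], [0.0023, 0.0202, 0.0831], [0.0135, 0.0247, 0.0859]]
mid2 330 [[0.0006, -0.0296, 0.0819], [0.0018, -0.0147, 0.0844], [0.0033, -0.0003, 0.0866]]
prC 512 [[-0.0124, -0.0025, 0.0454], [0.0053, 0.0027, 0.0519], [0.0139, 0.0076, 0.0533]]
```

```bash
python3 -m creep '{"translation":[[-1.5,0.3,0],[-1.5,0.3,-5],[-1.5,0.3,-10],[-1.5,0.3,-15],[-1.5,0.3,-15]],"yaw":[0,0,0,0,0],"gripper":[255,255,255,255,255]}'
python3 -c "
from loc import *;print(loc(ctrl.get_obs()['ee_pos']))"
```

```text
time_s: 5.05
ee_pos: [0.5984, -0.0311, 0.0796]
eef_rot: [-3.139, 0.002, 1.408]
force: [-0.1, 0.2, -1.0]
grip_width: 0.0138
[-0.00100815 -0.0459417 ]
```

```bash
python3 -m creep '{"translation":[[0.4,0,-7],[0.4,0,-14],[0.4,0,-19],[0.4,0,-22],[0.4,0,-23]],"yaw":[0,0,0,0,0],"gripper":[255,255,255,255,255]}'
python3 -c "
from loc import *;print(loc(ctrl.get_obs()['ee_pos']))"
```

```text
time_s: 5.47
ee_pos: [0.5986, -0.031, 0.0558]
eef_rot: [-3.138, 0.002, 1.408]
force: [0.5, -0.5, -0.2]
grip_width: 0.0138
[-0.00086019 -0.0458694 ]
```

```bash
python3 -m creep '{"translation":[[0,0,-1],[0,0,-1],[0,0,-1]],"yaw":[0,0,0],"gripper":[255,255,255]}'
python3 - <<'E'
from loc import *
P=cam('wrist')[1].reshape(-1,3);L=np.c_[loc(P),P[:,2]]
for n,(y0,y1,z0,z1) in dict(barTail=(-.13,-.106,.036,.06),barCar=(.01,.03,.036,.06),prC=(-.01,.009,.048,.055)).items():
    k=L[(abs(L[:,0])<.02)&(L[:,1]>y0)&(L[:,1]<y1)&(L[:,2]>z0)&(L[:,2]<z1)]
    if len(k)>3: print(n,len(k),np.percentile(k,[1,50,99],axis=0).round(4).tolist())
E
```

```text
time_s: 5.72
ee_pos: [0.5988, -0.0311, 0.0552]
eef_rot: [-3.138, 0.002, 1.408]
force: [-1.2, -0.6, 1.2]
grip_width: 0.0139
barTail 635 [[-0.0119, -0.1204, 0.0368], [0.0001, -0.1151, 0.0421], [0.0116, -0.1064, 0.0442]]
barCar 829 [[-0.0119, 0.0108, 0.0405], [-0.0002, 0.0208, 0.042], [0.0114, 0.0247, 0.0443]]
prC 727 [[-0.0125, -0.0019, 0.0493], [0.0052, 0.0031, 0.052], [0.0137, 0.0076, 0.0535]]
```

The bar tops are at 42 mm, so the blade is on both floors. Releasing and lifting.

```bash
python3 -m creep '{"translation":[[0,0,0],[0,0,0],[0,0,0],[0,0,0],[0,0,0]],"yaw":[0,0,0,0,0],"gripper":[130,130,130,130,130]}'
python3 -m creep '{"translation":[[0,0,20],[0,0,60],[0,0,100],[0,0,130],[0,0,130]],"yaw":[0,0,0,0,0],"gripper":[130,130,130,130,130]}'
python3 - <<'E'
from loc import *
P=cam('wrist','w3')[1].reshape(-1,3);L=np.c_[loc(P),P[:,2]]
for n,(y0,y1,z0,z1) in dict(barTail=(-.13,-.106,.036,.06),barCar=(.01,.03,.036,.06),block=(-.08,-.02,.055,.07),prC=(-.01,.009,.048,.055)).items():
    k=L[(abs(L[:,0])<.02)&(L[:,1]>y0)&(L[:,1]<y1)&(L[:,2]>z0)&(L[:,2]<z1)]
    if len(k)>3: print(n,len(k),np.percentile(k,[1,50,99],axis=0).round(4).tolist())
k=P[(P[:,2]>.112)&(P[:,2]<.13)&(P[:,1]>.04)&(P[:,1]<.2)];print('knob',len(k),np.percentile(k,[1,50,99],axis=0).round(4))
T=cam('top')[1].reshape(-1,3);k=T[(T[:,2]>.112)&(T[:,2]<.128)&(abs(T[:,1]-.1)<.06)&(abs(T[:,0]-.6)<.08)]
print('knobtop',len(k),np.percentile(k,[1,50,99],axis=0).round(4))
E
```

```text
time_s: 6.18
ee_pos: [0.5988, -0.0311, 0.0551]
eef_rot: [-3.138, 0.002, 1.408]
force: [-0.0, 0.7, 0.2]
grip_width: 0.0433
time_s: 6.6
ee_pos: [0.6009, -0.0312, 0.1921]
eef_rot: [3.135, 0.001, 1.408]
force: [1.4, 0.3, 1.6]
grip_width: 0.046
barTail 240 [[-0.0118, -0.1207, 0.0363], [-0.0007, -0.1153, 0.0418], [0.0113, -0.1068, 0.0439]]
barCar 263 [[-0.012, 0.011, 0.0405], [-0.0002, 0.0207, 0.0421], [0.0116, 0.0242, 0.0446]]
block 576 [[-0.0068, -0.0648, 0.0558], [-0.0004, -0.0468, 0.0639], [0.0059, -0.031, 0.0655]]
prC 225 [[-0.0128, -0.0019, 0.0486], [0.0051, 0.0026, 0.0519], [0.0131, 0.0076, 0.0538]]
knob 1260 [[0.5777 0.0914 0.1129]
 [0.5889 0.102  0.1209]
 [0.5997 0.1134 0.1226]]
knobtop 132 [[0.577  0.092  0.1136]
 [0.5875 0.1027 0.1207]
 [0.5994 0.1128 0.1246]]
```

View pics/w3.png

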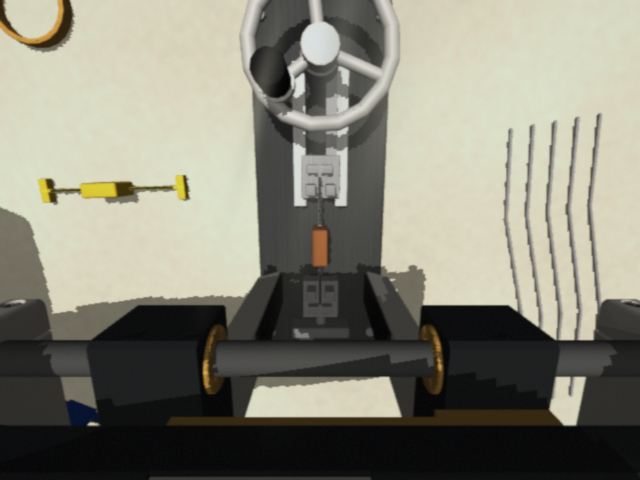

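Wrist view: the blade lies in both forks, with the block at (320,245), carriage prongs at (320,185) and tail at (320,300). The gripper is clear, and the knob is at (270,72). Next I'll grip the knob.

```bash
python3 -m creep '{"translation":[[-4,40,0],[-8,80,0],[-12,120,-10],[-12.5,134,-25],[-12.5,134,-30]],"yaw":[0,0,0,0,0],"gripper":[130,130,130,130,130]}'
python3 -m creep '{"translation":[[0,0,0],[0,0,0]],"yaw":[0,0],"gripper":[130,130]}'
```

```text
time_s: 7.12
ee_pos: [0.5847, 0.1059, 0.1522]
eef_rot: [-3.135, 0.003, 1.411]
force: [0.4, 0.3, -0.2]
grip_width: 0.0461
time_s: 7.28
ee_pos: [0.5842, 0.1053, 0.1507]
eef_rot: [-3.132, 0.004, 1.411]
force: [-0.2, 0.3, -0.9]
grip_width: 0.0459
```

```bash
python3 -m creep '{"translation":[[4,-3,-5],[4,-3,-20],[4,-3,-35],[4,-3,-43],[4,-3,-43]],"yaw":[0,0,0,0,0],"gripper":[130,130,130,130,130]}'
python3 -m creep '{"translation":[[0,0,0],[0,0,0],[0,0,0],[0,0,0],[0,0,0]],"yaw":[0,0,0,0,0],"gripper":[255,255,255,255,255]}' 35
```

```text
time_s: 7.7
ee_pos: [0.5877, 0.1011, 0.106]
eef_rot: [-3.13, 0.005, 1.41]
force: [-0.9, 0.7, 0.3]
grip_width: 0.0459
time_s: 8.12
ee_pos: [0.5877, 0.1011, 0.1068]
eef_rot: [-3.13, 0.005, 1.41]
force: [-5.0, -0.3, 5.1]
grip_width: 0.0235
```

```bash
cat > w.py <<'E'
import sys; from loc import *
H=np.array([.6250,.1224]); o=ctrl.get_obs(); d=o['ee_pos'][:2]-H; th=np.arctan2(d[1],d[0])
t=np.array([np.sin(th),-np.cos(th)]); n=-d/np.linalg.norm(d)
print('th',round(np.degrees(th)%360,1),'r',np.linalg.norm(d).round(4),'F resisting',(-o['force'][:2]@t).round(2),'Frad',(o['force'][:2]@-n).round(2),'z',o['ee_pos'][2].round(4),'t',round(o['time_s'],2))
for k in map(float,sys.argv[1:]):
    a2=th-k; p=H+.042*np.array([np.cos(a2),np.sin(a2)])-o['ee_pos'][:2]; print(k,(p*1000).round(1))
E
python3 w.py .15 .3 .45 .6
```

```text
th 209.7 r 0.043 F resisting -2.27 Frad 4.52 z 0.1068 t 8.12
0.15 [-1.8  6.2]
0.3 [-3.7 12.2]
0.45 [-4.6 18.4]
0.6 [-4.5 24.7]
```

```bash
python3 -m creep '{"translation":[[-1.8,6.2,0],[-3.7,12.2,0],[-4.6,18.4,0],[-4.5,24.7,0]],"yaw":[0,0,0,0],"gripper":[255,255,255,255]}'; python3 w.py .2 .4 .6 .8
```

```text
time_s: 8.45
ee_pos: [0.5828, 0.1247, 0.1068]
eef_rot: [-3.129, 0.007, 1.41]
force: [-0.9, -10.5, -0.7]
grip_width: 0.0234
th 176.9 r 0.0422 F resisting 10.54 Frad 0.33 z 0.1068 t 8.45
0.2 [1.5 8.3]
0.4 [ 4.4 16.1]
0.6 [ 8.9 23.3]
0.8 [14.6 29.4]
```

```bash
python3 -m creep '{"translation":[[1.5,8.3,0],[4.4,16.1,0],[8.9,23.3,0],[14.6,29.4,0]],"yaw":[0,0,0,0],"gripper":[255,255,255,255]}'; python3 w.py .15 .3 .45 .55 .6
```

```text
time_s: 8.78
ee_pos: [0.5973, 0.1531, 0.1068]
eef_rot: [-3.129, 0.01, 1.409]
force: [-1.8, -14.3, -0.9]
grip_width: 0.0234
th 132.0 r 0.0413 F resisting 10.88 Frad -9.39 z 0.1068 t 8.78
0.15 [4.5 4.4]
0.3 [10.   7.4]
0.45 [15.9  9.6]
0.55 [20.  10.6]
0.6 [22.1 10.9]
```

```bash
python3 -m creep '{"translation":[[4.5,4.4,0],[10,7.4,0],[15.9,9.6,0]],"yaw":[0,0,0],"gripper":[255,255,255]}'; python3 w.py .12 .24 .3
```

```text
time_s: 9.03
ee_pos: [0.6129, 0.1616, 0.1068]
eef_rot: [-3.128, 0.012, 1.409]
force: [-6.0, -12.8, 2.6]
grip_width: 0.0235
th 107.1 r 0.041 F resisting 9.49 Frad -10.5 z 0.1068 t 9.03
0.12 [4.6 2.2]
0.24 [9.6 2.8]
0.3 [12.1  2.8]
```

```bash
python3 -m creep '{"translation":[[4.6,1.2,0],[9.6,1.6,0]],"yaw":[0,0],"gripper":[255,255]}'; python3 w.py .1 .2 .3
```

```text
time_s: 9.2
ee_pos: [0.6219, 0.1629, 0.1068]
eef_rot: [-3.125, 0.014, 1.409]
force: [-10.8, -3.5, 4.0]
grip_width: 0.0231
th 94.4 r 0.0407 F resisting 11.06 Frad -2.64 z 0.1068 t 9.2
0.1 [4.1 1.5]
0.2 [8.3 1.2]
0.3 [12.4  0.4]
```

```bash
python3 -m creep '{"translation":[[4.1,0.3,0],[8.3,0,0]],"yaw":[0,0],"gripper":[255,255]}'; python3 w.py .1 .2 .3
```

```text
time_s: 9.37
ee_pos: [0.6294, 0.1628, 0.1068]
eef_rot: [-3.123, 0.015, 1.41]
force: [-10.7, -3.0, 3.4]
grip_width: 0.0233
th 83.8 r 0.0406 F resisting 10.26 Frad -4.15 z 0.1068 t 9.37
0.1 [4.3 0.7]
0.2 [ 8.4 -0.4]
0.3 [12.3 -1.9]
```

Wound 2.2 rad so far and still at drag level. From here I'll take 0.1 rad steps.

```bash
python3 -m creep '{"translation":[[4.2,-0.5,0]],"yaw":[0],"gripper":[255]}'; python3 w.py
python3 -m creep '{"translation":[[4.2,-1,0]],"yaw":[0],"gripper":[255]}'; python3 w.py .1 .2 .3
```

```text
time_s: 9.45
ee_pos: [0.6328, 0.1623, 0.1068]
eef_rot: [-3.12, 0.016, 1.41]
force: [-10.7, -1.6, 3.0]
grip_width: 0.0233
th 78.9 r 0.0406 F resisting 10.19 Frad -3.6 z 0.1068 t 9.45
time_s: 9.53
ee_pos: [0.6362, 0.1614, 0.1068]
eef_rot: [-3.118, 0.017, 1.41]
force: [-10.6, 0.1, 2.3]
grip_width: 0.0235
th 74.0 r 0.0406 F resisting 10.26 Frad -2.82 z 0.1068 t 9.53
0.1 [ 4.4 -0. ]
0.2 [ 8.2 -1.8]
0.3 [11.8 -3.9]
```

```bash
python3 -m creep '{"translation":[[4,-1.4,0]],"yaw":[0],"gripper":[255]}'; python3 w.py
python3 -m creep '{"translation":[[4,-1.8,0]],"yaw":[0],"gripper":[255]}'; python3 w.py .1 .2 .3
```

```text
time_s: 9.62
ee_pos: [0.6394, 0.1604, 0.1068]
eef_rot: [-3.115, 0.017, 1.411]
force: [-12.2, 0.9, 1.8]
grip_width: 0.0232
th 69.2 r 0.0407 F resisting 11.7 Frad -3.49 z 0.1068 t 9.62
time_s: 9.7
ee_pos: [0.6425, 0.1592, 0.1067]
eef_rot: [-3.112, 0.017, 1.411]
force: [-12.6, 2.4, 2.1]
grip_width: 0.0235
th 64.6 r 0.0407 F resisting 12.42 Frad -3.29 z 0.1067 t 9.7
0.1 [ 4.2 -0.8]
0.2 [ 7.7 -3.2]
0.3 [11.  -5.9]
```

The force is rising (10.2, 11.7, 12.4 N), so the blade is tightening.

```bash
python3 -m creep '{"translation":[[3.4,-1.8,0]],"yaw":[0],"gripper":[255]}'; python3 w.py .1 .2 .3
```

```text
time_s: 9.78
ee_pos: [0.6448, 0.158, 0.1068]
eef_rot: [-3.109, 0.017, 1.412]
force: [-14.0, 1.9, 3.3]
grip_width: 0.0232
th 60.9 r 0.0408 F resisting 13.14 Frad -5.11 z 0.1068 t 9.78
0.1 [ 4.2 -1.2]
0.2 [ 7.5 -3.7]
0.3 [10.5 -6.6]
```

```bash
python3 -m creep '{"translation":[[3.2,-2.2,0]],"yaw":[0],"gripper":[255]}'; python3 w.py .1
```

```text
time_s: 9.87
ee_pos: [0.6468, 0.1568, 0.1068]
eef_rot: [-3.105, 0.016, 1.412]
force: [-14.7, 5.4, 2.0]
grip_width: 0.0233
th 57.6 r 0.0408 F resisting 15.27 Frad -3.31 z 0.1068 t 9.87
0.1 [ 4.1 -1.4]
```

```bash
python3 -m creep '{"translation":[[1.5,-1.2,0]],"yaw":[0],"gripper":[255]}'; python3 w.py .1
```

```text
time_s: 9.95
ee_pos: [0.6472, 0.1567, 0.1068]
eef_rot: [-3.102, 0.016, 1.413]
force: [-14.0, 4.7, 3.9]
grip_width: 0.0238
th 57.0 r 0.0408 F resisting 14.28 Frad -3.71 z 0.1068 t 9.95
0.1 [ 4.  -1.5]
```

```bash
python3 -m creep '{"translation":[[2.8,-2.2,0]],"yaw":[0],"gripper":[255]}'; python3 w.py .1
```

```text
time_s: 10.03
ee_pos: [0.6486, 0.1558, 0.1068]
eef_rot: [-3.098, 0.015, 1.414]
force: [-14.6, 6.2, 3.5]
grip_width: 0.023
th 54.7 r 0.0409 F resisting 15.47 Frad -3.36 z 0.1068 t 10.03
0.1 [ 3.9 -1.7]
```

15.5 N while moving, which is set. Hold the pose, let go and rise.

```bash
python3 -m creep '{"translation":[[0,0,0],[0,0,0],[0,0,0],[0,0,0],[0,0,0]],"yaw":[0,0,0,0,0],"gripper":[130,130,130,130,130]}'; python3 w.py
python3 -m creep '{"translation":[[0,0,10],[0,0,40],[0,0,80],[0,0,110],[0,0,110]],"yaw":[0,0,0,0,0],"gripper":[130,130,130,130,130]}'
python3 -m creep '{"translation":[[-20,-30,0],[-40,-70,0],[-60,-105,0],[-60,-140,0],[-60,-140,0]],"yaw":[0,0,0,0,0],"gripper":[130,130,130,130,130]}'
python3 - <<'E'
from loc import *
P=cam('wrist','w4')[1].reshape(-1,3);L=np.c_[loc(P),P[:,2]]
for n,(y0,y1,z0,z1) in dict(barTail=(-.13,-.085,.036,.047),barCar=(.018,.05,.036,.047),block=(-.08,-.0,.055,.07),prC=(.005,.04,.048,.055),prT=(-.12,-.07,.048,.055)).items():
    k=L[(abs(L[:,0])<.02)&(L[:,1]>y0)&(L[:,1]<y1)&(L[:,2]>z0)&(L[:,2]<z1)]
    if len(k)>3: print(n,len(k),np.percentile(k,[1,50,99],axis=0).round(4).tolist())
k=P[(P[:,2]>.112)&(P[:,2]<.13)&(P[:,1]>.04)&(P[:,1]<.2)]
if len(k): print('knob',len(k),np.percentile(k,[1,50,99],axis=0).round(4))
E
```

```text
time_s: 10.45
ee_pos: [0.6488, 0.1557, 0.107]
eef_rot: [-3.099, 0.015, 1.414]
force: [-0.1, 0.4, 0.2]
grip_width: 0.0461
th 54.4 r 0.0409 F resisting 0.33 Frad 0.23 z 0.107 t 10.45
time_s: 10.87
ee_pos: [0.6506, 0.156, 0.2254]
eef_rot: [-3.109, 0.011, 1.414]
force: [-0.4, 0.4, 0.5]
grip_width: 0.0458
time_s: 11.28
ee_pos: [0.5899, 0.0109, 0.2267]
eef_rot: [-3.111, 0.012, 1.41]
force: [1.4, 0.2, -0.1]
grip_width: 0.0462
barTail 195 [[-0.0131, -0.1089, 0.0362], [-0.0007, -0.0965, 0.042], [0.0124, -0.086, 0.0463]]
barCar 238 [[-0.0118, 0.0187, 0.0398], [-0.0004, 0.0314, 0.0421], [0.0108, 0.0364, 0.0466]]
block 460 [[-0.0072, -0.0527, 0.0575], [-0.0003, -0.0349, 0.0639], [0.0062, -0.0195, 0.0658]]
prC 180 [[-0.0127, 0.0192, 0.0505], [0.0003, 0.0239, 0.052], [0.0134, 0.0284, 0.0538]]
prT 164 [[-0.013, -0.1014, 0.0483], [0.0045, -0.0959, 0.052], [0.0132, -0.0913, 0.0536]]
knob 1047 [[0.6376 0.1459 0.1128]
 [0.6483 0.1564 0.1209]
 [0.6595 0.168  0.1228]]
```

View pics/w4.png

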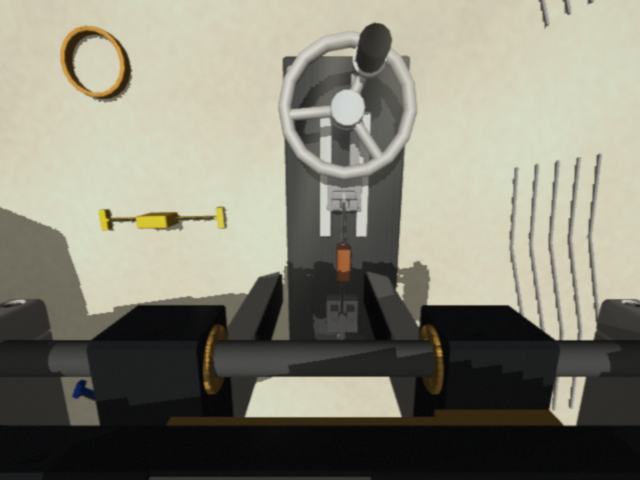

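Wrist view: the blade is straight in both forks, with the block at (343,262). The outer prong faces are now 130 mm apart, so no slack is left. The knob is at (372,45), where I let go of it, and the gripper is clear.

```bash
python3 -c "
from station import ctrl;print(ctrl.hand_in())"
```

```text
the job is handed in; nothing more can be done
None
```

I set the grey blade with the wooden block into both forks and let go of it. I then wound the wheel about 2.7 rad clockwise by its knob, let go, raised the gripper clear and handed in at about 11 s of the 61 s. The hand-in gives no verdict.

- **Knob force:** it stayed near 10.2 N while slack and climbed to 15.5 N on the last moving step, with about 1 N of noise. From that I estimate a pull on the blade of roughly 25–30 N; I could not measure the pull directly.
- **Blade:** it is level and straight along the saw line, with bar tops at 42 mm, which puts it on both fork floors. The outer prong faces are about 130 mm apart, so no slack is left, and the tail fork was drawn about 2 mm against its spring.
- **Wheel and surroundings:** the wheel stayed where I left it, and nothing touches the gripper. I never went near the jar, bangle, cone or the look-alikes, but I did not re-measure their positions.
- **Disagreement:** the knob's path came out at a radius of about 41 mm around my measured hub instead of 42 mm. That caused up to about 10 N of sideways force mid-turn, which I corrected by following the smaller radius.

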